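# Make up a gel-casting kit and a gel-staining kit in their trays

## Task

Make up the two gel kits from the things on the bench: the white comb and the white green-capped buffer bottle go into the blue casting tray, the tweezers, the timer and the brown stain bottle into the yellow staining tray. Set each thing down flat in the nest made for it, with the bottles upright in the round wells and never tipped over. The clear comb and the black marker are not needed: leave them where they lie.

Things in the scene. Friction and masses are not known exactly. Their poses are not given: they have to be found in the camera images.
- tray_casting: Blue casting tray: fixed plate 160 x 204 x 8 mm, origin under its centre, dark nest floors at z 8. In mm: comb nest centre (-52, 0), inside 46 x 134, L-shaped corner ribs 3 thick, 8 high, long sides open over the middle 90; bottle well centre (32, -50), inside diameter 80, ring wall 3 thick, 16 high; square nest (34, 53) holds a fixed white weighing boat, 16 high.
- tray_staining: Yellow staining tray: fixed plate 160 x 204 x 8 mm, origin under its centre, dark nest floors at z 8. In mm: tweezers nest centre (-52, 0), inside 26 x 146; timer nest centre (34, 53), inside 80 x 80; both have L-shaped corner ribs 3 thick, 8 high, sides open over the middle 100 and 55; bottle well centre (32, -50), inside diameter 71, ring wall 3 thick, 16 high.
- bottle_buffer: White plastic buffer bottle with a green screw cap and paper label, 65 mm wide, 130 mm tall, 0.2 to 0.4 kg, upright on the open bench. Origin at the centre of its underside, z up. The cap is 30 mm across from 114 to 130 mm height and can be gripped.
- bottle_stain: Small brown (amber) glass stain bottle with a black screw cap and paper label, 56 mm wide, 110 mm tall, 0.12 to 0.24 kg, upright on the open bench. Origin at the centre of its underside, z up. The cap is 26 mm across from 94 to 110 mm height and can be gripped.
- comb_white: White gel comb lying flat, a straight bar with teeth on one long side, 30 (x) by 118 (y) by 9 (z) mm. Origin at the centre of its underside, y along its length, z up.
- tweezers: Steel tweezers lying on their side, rigid, 9 (x) by 130 (y) by 13 (z) mm. Origin at the centre of the underside, y along the length, z up.
- timer: White square lab timer with three small keys, lying face up, 62 (x) by 62 (y) mm, sides 14 mm high. Origin at the centre of its underside, z up.
- comb_clear: Clear, glassy grey gel comb lying flat, 30 (x) by 110 (y) by 8 (z) mm; not part of these kits. Origin at the centre of its underside, y along its length.
- marker_black: Felt marker with white-grey barrel and black cap, 13 (x) by 135 (y) by 16 (z) mm; not part of these kits. Origin at the centre of its underside, y along its length.

How it is judged:
By the outcome, as a careful person would: the job done as asked, in the order asked, and still so for the second after the job is handed in, with the robot touching nothing.
It also fails if it takes over 131 s, if anything falls off the work surface, if the arm or the gripper's body presses on something with over 40 N, if the wrist force passes 120 N, or if a joint passes its speed limit or range.

## Robot

A 7-joint arm with a two-finger parallel gripper is mounted at the origin on a cart in front of the work surface, level with it; the furniture and walls round the work are solid. World frame = base frame: x ahead of the robot, y to its left, z up, the work surface at z = 0. Lengths are in m, angles in rad, forces in N, time in s.
With the tool pointing down it reaches from about 0.35 to 0.9 m from the base axis. Payload 7.2 kg.
Tool frame: the origin (TCP) lies midway between the tips of the shut fingers; the grasp point (between the pads) lies 19 mm behind it; z points along the fingers, y is the line along which they close (so a half turn about z gives the same grasp; the last joint's range is limited). The gripper opens to 88 mm and grips with 3 to 60 N. Pads are 20 mm wide; open, the fingers measure 115 mm over their backs; the gripper's body (75 mm by 178 mm) begins 61 mm behind the grasp point.
Start: joints at [-1.374, 0.411, -0.013, 1.596, 0.006, 1.134, -0.082], TCP at [0.164, 0.603, 0.223] pointing down, gripper open.
Joint ranges: [-2.95, 2.95], [-0.29, 1.99], [-1.47, 1.44], [0.14, 2.54], [-1.03, 4.17], [0.13, 1.85], [-2.86, 2.86]. Speed limits (rad/s): [2.39, 2.39, 3.01, 3.01, 3.14, 3.14, 3.14].

## Interface

Orientations are given as a unit quaternion [x, y, z, w].
In Python, from bench import robot gives the robot as it stands.
- The arm moves only by the shell command python3 -m inch 'ROWS' [OPENING] [FORCE]. ROWS is text: rows parted by semicolons, each of 6 numbers parted by spaces: the shift along the tool's x, y, z in units of 25 mm (1.0 is 25 mm), then the turn, a rotation vector about the tool's x, y, z in units of 6 degrees (1.0 is 6 degrees). A call has 1 to 8 rows; each row shifts and turns the commanded pose from where the row before left it, along the tool's axes as they then stand; what a row does not reach is not made up. A row lasts 1/10 s, in which the tool goes at most 50 mm and 8.59 degrees, less where a joint would pass 70% of its speed; a pose out of reach is approached as far as the arm can. A call is refused whole if a number of a shift passes 1 or a number of a turn 1, either way. A call with a gripper value outside its range is refused whole. OPENING is the opening, from 0 (shut) to 1 (fully open), set as the call begins (- or left out, the last holds). The fingers move at their own pace and stop on an object; FORCE is the grip in N (left out, the last holds). Time passes only in rows, so rows that do not move let the fingers close. It gives the time, the measured TCP pose, the force, the opening and the grip force at its end, in the units of the state.
- robot.sense(): the state, without advancing time (a new reading comes with each control period).
- robot.camera(name): name is "side" or "top"; returns (picture, depth): 400x640x3 uint8, red, green, blue; 400x640 float32, m along the optical axis (not along the pixel's ray), 0 where there is no reading.
- robot.camera_model(name): a dict with "fx", "fy", "cx", "cy" (pixels), "k1" (the pictures are not rectified: a ray, as slopes to the right and down, at radius r is drawn at 1 + k1 r^2 times it, then the intrinsics apply), "world_from_camera" (4x4, takes a point from camera to world coordinates). Camera axes: x right, y down, z forward; pixel columns grow to the right and rows downward; lengths in m; the calibration is good to about 2 mm. A picture is of the moment at which its call begins. camera_model takes no time and is no camera call.
- robot.close_job(): hands the job in; it is judged then, once.
Trained networks look in the newest picture that a camera, given by its name, has taken for a name from the list of things; names that differ only in an ending like _2 or _b are one class to them, and where a whole thing is asked for, a point or a joint stands for the part that bears it (a point fixed in the world has none). Each returns a list of dicts, best first, with "p" (0 to 1); they miss things now and then, are a little off and sometimes report something else, mostly with a low value. They report only what shows in the picture. A call takes as long as a camera call.
- robot.find_in(camera, target): "xy" ([column, row] in pixels, amid what is visible of it).
- robot.masks_of(camera, target): "region" (400x640 bool, what is visible of it) and "xy" ([column, row] in pixels, amid what is visible of it).
The state is a dict: "clock": time; "joint_positions": joint angles; "qd": joint speeds; "joint_torque": joint torques, N m; "ee_pos": TCP position; "ee_rot": TCP orientation; "force": force on the tool from outside, world axes, zero at the start; "torque": the same for the moment, N m; "grip_width": opening from 0.0 (shut) to 1.0 (fully open); "gripper_force": force on a finger pad.
Only numpy, scipy, OpenCV 4.12 (cv2) and the standard library are available. Lean on these libraries where they do the work, as an engineer would, in place of code of your own. Each camera call takes 0.05 s, during which the arm holds its last target. There are 200 camera calls.

## Working session

There is one attempt and no reset: what is moved stays moved. The work goes in short steps, Python scripts to look and compute and a shell command to move; the robot and the scene stay as the last step left them, time stands still between calls to the robot, and variables do not carry over. Pictures are saved under pics/ and viewed, at most 14 in all, crops included, and the job is handed in when it is done.

```bash
mkdir -p pics; ls
python3 - <<'E'
from bench import robot
import cv2, numpy as np
s=robot.sense(); print({k:np.round(v,3).tolist() for k,v in s.items()})
for c in("top","side"):
    p,d=robot.camera(c); cv2.imwrite(f"pics/{c}0.png",p[:,:,::-1]); m=robot.camera_model(c); print(c,m)
E
```

```text
pics
{'clock': 0.0, 'joint_positions': [-1.374, 0.412, -0.013, 1.597, 0.006, 1.134, -0.082], 'qd': [0.0, -0.001, 0.001, -0.0, 0.0, -0.002, 0.0], 'joint_torque': [0.001, -58.797, 0.643, -29.107, -0.054, 0.018, 0.0], 'ee_pos': [0.163, 0.603, 0.222], 'ee_rot': [0.132, 0.991, -0.001, -0.0], 'force': [0.423, 0.342, 0.63], 'torque': [0.015, 0.002, -0.033], 'gripper_force': 0.0, 'grip_width': 1.002}
top {'fx': 440.7307469583633, 'fy': 440.7307469583633, 'cx': 322.418543986028, 'cy': 197.3443484207261, 'k1': -0.10097683322037111, 'world_from_camera': array([[-0.00452394, -0.9872559 ,  0.15907644,  0.31035542],
       [-0.99984715,  0.00177911, -0.01739301,  0.01063391],
       [ 0.01688834, -0.15913081, -0.98711305,  1.21339501],
       [ 0.        ,  0.        ,  0.        ,  1.        ]])}
side {'fx': 489.9763872581593, 'fy': 489.9763872581593, 'cx': 318.6285660743432, 'cy': 195.85376486823924, 'k1': -0.1126423383590248, 'world_from_camera': array([[-0.99816957, -0.02129106,  0.05660557,  0.40139898],
       [-0.06042978,  0.38821389, -0.9195859 ,  1.53028126],
       [-0.00239611, -0.92132333, -0.3887899 ,  0.68979141],
       [ 0.        ,  0.        ,  0.        ,  1.        ]])}
```

View pics/top0.png

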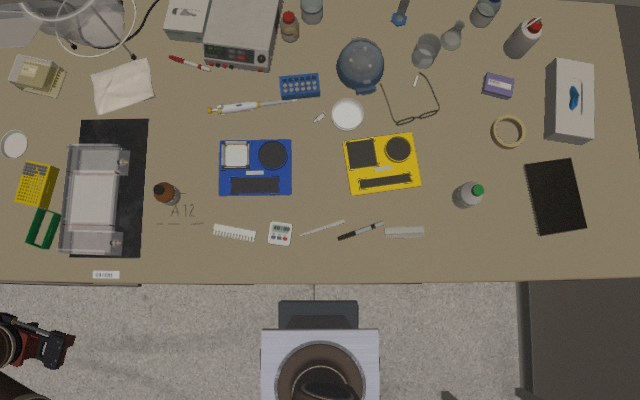

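View pics/side0.png

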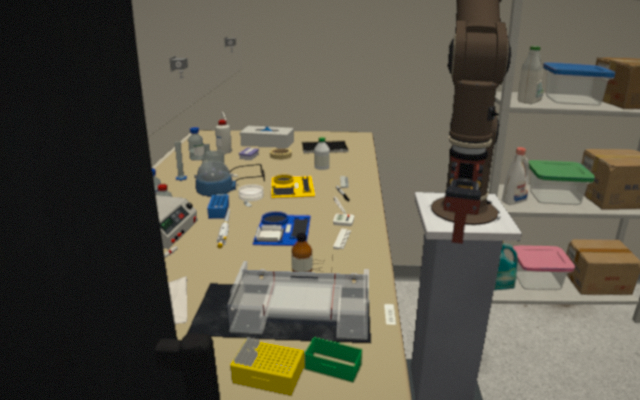

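The top view shows the blue tray at (255,167), yellow tray at (383,163), white comb (234,232), timer (280,233), tweezers (322,228), marker (360,231), clear comb (404,232), brown bottle (166,193) and buffer bottle (470,195). In the side view the arm is parked clear.

```bash
cat > h.py <<'E'
from bench import robot
import numpy as np, cv2
from scipy.spatial.transform import Rotation as R
def rays(c,uv):
    m=robot.camera_model(c); K=np.array([[m['fx'],0,m['cx']],[0,m['fy'],m['cy']],[0,0,1]])
    n=cv2.undistortPoints(np.asarray(uv,float).reshape(-1,1,2),K,np.array([m['k1'],0,0,0,0.])).reshape(-1,2)
    T=m['world_from_camera']; return T[:3,3],np.c_[n,np.ones(len(n))]@T[:3,:3].T
def onplane(c,uv,z):
    o,d=rays(c,uv); return o+d*((z-o[2])/d[:,2])[:,None]
def cloud(c,mask,depth):
    v,u=np.nonzero(mask&(depth>0)); o,d=rays(c,np.c_[u,v]); return o+d*depth[v,u][:,None]
def rect(xy):
    (cx,cy),(w,h),a=cv2.minAreaRect((np.asarray(xy)[:,:2]*1000).astype(np.float32))
    if w>h: w,h,a=h,w,a-90   # a: yaw of short side (x); long side = y
    return np.round([cx,cy,w,h,(a+90)%180-90],1)
def sense():
    s=robot.sense(); q=R.from_quat(s['ee_rot']).as_matrix()
    return s,q
E
python3 - <<'E'
from h import *
p,d=robot.camera("top")
Z=dict(tray_casting=.008,tray_staining=.008,comb_white=.009,tweezers=.013,timer=.014,comb_clear=.008,marker_black=.013,bottle_buffer=.13,bottle_stain=.11)
for n,z in Z.items():
    r=robot.masks_of("top",n)
    for q in r[:2]:
        if q['p']<.3: continue
        M=q['region']; c=cloud("top",M,d); v,u=np.nonzero(M)
        pl=onplane("top",np.c_[u,v],z)
        t=c[c[:,2]>z-.012] if 'bottle' in n else c
        print(n,round(q['p'],2),np.round(q['xy']),M.sum(),'plane',rect(pl),'cloud',rect(t),'med',np.round(np.median(t,0)*1000),'zmax',c[:,2].max().round(3),len(t))
E
```

```text
tray_casting 0.97 [255. 167.] 3980 plane [ 5.907e+02  1.780e+02  1.583e+02  2.032e+02 -1.000e-01] cloud [ 5.914e+02  1.789e+02  1.603e+02  2.049e+02 -1.000e-01] med [588. 179.   8.] zmax 0.028 3964
tray_staining 0.73 [278. 234.] 499 plane [405.7 106.   62.   64.1  -9.6] cloud [405.7 106.3  61.7  63.6 -10.4] med [406. 105.  13.] zmax 0.021 495
tray_staining 0.67 [383. 166.] 3984 plane [ 602.  -177.5  165.3  204.2    8. ] cloud [ 605.  -178.8  166.5  206.8    8.7] med [ 600. -176.    8.] zmax 0.028 3973
comb_white 0.72 [230. 231.] 286 plane [410.1 231.5  25.6 115.5  -9.1] cloud [410.5 231.8  25.7 116.1  -9. ] med [411. 243.   8.] zmax 0.014 284
tweezers 0.5 [324. 226.] 100 plane [419.9 -10.3   7.8 118.4  18.3] cloud [420.5 -10.2   8.1 118.8  17.5] med [422. -17.  10.] zmax 0.016 100
timer 0.78 [279. 234.] 536 plane [405.3 106.4  63.7  63.8  82.6] cloud [406.3 107.9  64.5  64.6  81.8] med [406. 106.  13.] zmax 0.021 532
comb_clear 0.57 [400. 231.] 433 plane [ 407.5 -234.4   30.8  109.2    1.7] cloud [ 408.1 -234.7   31.3  107.8    1.7] med [ 407. -235.    7.] zmax 0.014 432
marker_black 0.72 [361. 229.] 175 plane [ 412.8 -116.1   12.3  129.    19.3] cloud [ 413.6 -116.1   12.8  129.3   19.9] med [ 413. -113.   12.] zmax 0.02 175
bottle_buffer 0.91 [469. 194.] 677 plane [ 490.6 -377.9   64.1   87.2   42.6] cloud [ 504.1 -405.4   28.4   30.2   25.4] med [ 504. -403.  130.] zmax 0.136 120
bottle_buffer 0.44 [258. 168.] 4022 plane [ 5.636e+02  1.613e+02  1.449e+02  1.832e+02 -1.000e-01] cloud [0. 0. 0. 0. 0.] med [nan nan nan] zmax 0.028 0
bottle_stain 0.81 [170. 194.] 461 plane [498.8 389.6  48.9  74.  -25.8] cloud [510.  412.8  23.6  24.1  65. ] med [510. 412. 108.] zmax 0.113 85
  return _methods._mean(a, axis=axis, dtype=dtype,
  ret = um.true_divide(
```

```bash
cat >> h.py <<'E'
def go(x,y,z,yaw,show=True):
    """mm, deg: units still to go: turn about tool z, then shifts in tool axes after the turn"""
    s,q=sense(); cur=np.degrees(np.arctan2(q[1,1],q[0,1])); dy=(yaw-cur+90)%180-90
    q2=R.from_euler('z',dy,degrees=True).as_matrix()@q
    want=R.from_matrix(np.c_[[np.sin(np.radians(cur+dy)),-np.cos(np.radians(cur+dy)),0],[np.cos(np.radians(cur+dy)),np.sin(np.radians(cur+dy)),0],[0,0,-1]])
    rv=np.degrees((R.from_matrix(q).inv()*want).as_rotvec())/6
    sh=np.array([[np.sin(np.radians(cur+dy)),-np.cos(np.radians(cur+dy)),0],[np.cos(np.radians(cur+dy)),np.sin(np.radians(cur+dy)),0],[0,0,-1]])@(np.array([x,y,z])/1000-s['ee_pos'])/.025
    print('t',round(s['clock'],2),'pos',np.round(s['ee_pos']*1000 if hasattr(s['ee_pos'],'dtype') else np.array(s['ee_pos'])*1000,1),'yaw',round(cur,1),'w',round(s['grip_width']*88,1),'gf',round(s['gripper_force'],1),'F',np.round(s['force'],1),'| TURN',np.round(rv,2),'SHIFT',np.round(sh,2))
E
python3 - <<'E'
from h import *
p,d=robot.camera("top")
hsv=cv2.cvtColor(p,cv2.COLOR_RGB2HSV)
for n,lo,hi,box in(("yel",(20,120,80),(35,255,255),(335,430,120,200)),("blu",(105,120,60),(130,255,255),(210,300,130,205))):
    M=np.zeros((400,640),bool); M[box[2]:box[3],box[0]:box[1]]=True
    M&=cv2.inRange(hsv,lo,hi)>0
    v,u=np.nonzero(M); print(n,rect(onplane("top",np.c_[u,v],.008)))
s=p[115:250,200:440]; cv2.imwrite("pics/crop1.png",cv2.resize(s[:,:,::-1],None,fx=3.3,fy=3.3,interpolation=cv2.INTER_CUBIC))
go(410,232,80,-9)
go(410,232,3,-9)
E
```

```text
yel [ 602.5 -177.9  160.5  204.3    8.3]
blu [5.909e+02 1.792e+02 1.579e+02 1.988e+02 5.000e-01]Traceback (most recent call last):
  File "<stdin>", line 9, in <module>
  File "h.py", line 23, in go
    want=R.from_matrix(np.c_[[np.sin(np.radians(cur+dy)),-np.cos(np.radians(cur+dy)),0],[np.cos(np.radians(cur+dy)),np.sin(np.radians(cur+dy)),0],[0,0,-1]])
  File "scipy/spatial/transform/_rotation.pyx", line 1143, in scipy.spatial.transform._rotation.Rotation.from_matrix
ValueError: Non-positive determinant (left-handed or null coordinate frame) in rotation matrix 0: [[-0.15643447  0.98768834  0.        ]
 [-0.98768834 -0.15643447  0.        ]
 [ 0.          0.         -1.        ]].
```

View pics/crop1.png

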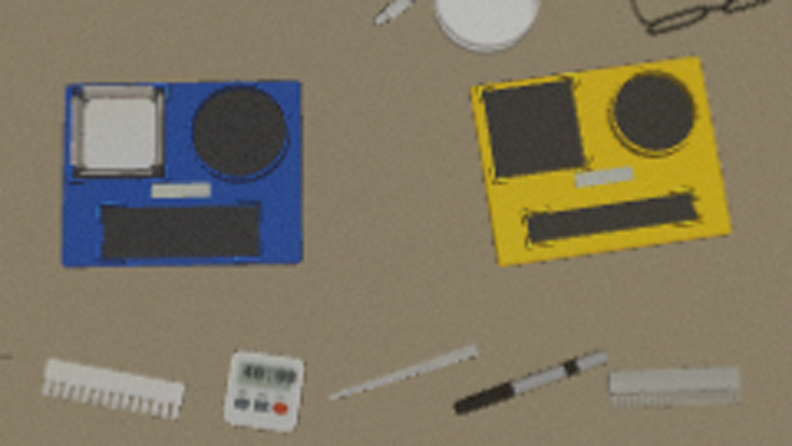

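The crop shows comb, timer, tweezers (ends at original pixels about (300,236) and (345,220)) and both trays with free nests; the yellow tray is turned about 8°.

```bash
python3 - <<'E'
t=open('h.py').read(); i=t.index('    s,q=sense(); cur'); 
t=t[:i]+'''    s,q=sense(); cur=np.degrees(np.arctan2(q[1,1],q[0,1])); a=np.radians(cur+(yaw-cur+90)%180-90)
    W=np.array([[-np.sin(a),np.cos(a),0],[np.cos(a),np.sin(a),0],[0,0,-1]])  # rows: tool axes
    rv=np.degrees((R.from_matrix(q).inv()*R.from_matrix(W.T)).as_rotvec())/6
    p=np.array(s['ee_pos'])*1000
    print('t',round(s['clock'],2),'pos',np.round(p,1),'yaw',round(cur,1),'w',round(s['grip_width']*88,1),'gf',round(s['gripper_force'],1),'F',np.round(s['force'],1),'| TURN',np.round(rv,2),'SHIFT',np.round(W@(np.array([x,y,z])-p)/25,2))
'''
open('h.py','w').write(t)
E
cat > g.py <<'E'
import sys; from h import go; go(*map(float,sys.argv[1:5]))
E
python3 - <<'E'
from h import *
print(onplane("top",[[300,235.6],[344.8,220.2],[322.4,227.9]],.007).round(4)[:,:2])
go(410,232,80,-9)
E
```

```text
[[ 0.3989  0.0512]
 [ 0.4409 -0.072 ]
 [ 0.4199 -0.0102]]
t 0.65 pos [163.6 603.2 222.7] yaw 74.8 w 87.8 gf 0.0 F [0.1 0.7 0.8] | TURN [-0.   -0.   13.97] SHIFT [-13.12  12.06   5.71]
```

```bash
python3 -m inch '0 0 0 0 0 1;0 0 0 0 0 1;0 0 0 0 0 1;0 0 0 0 0 1;0 0 0 0 0 1;0 0 0 0 0 1;0 0 0 0 0 1;0 0 0 0 0 1'  && python3 -m inch '0 0 0 0 0 1;0 0 0 0 0 1;0 0 0 0 0 1;0 0 0 0 0 1;0 0 0 0 0 1;0 0 0 0 0 1;-1 1 0 0 0 0;-1 1 0 0 0 0' && python3 -m inch '-1 1 0.5 0 0 0;-1 1 0.5 0 0 0;-1 1 0.5 0 0 0;-1 1 0.5 0 0 0;-1 1 0.5 0 0 0;-1 1 0.5 0 0 0;-1 1 0.5 0 0 0;-1 1 0.5 0 0 0' && python3 g.py 410.5 231.7 40 -9
```

```text
clock: 1.45
ee_pos: [0.1635, 0.6032, 0.2227]
ee_rot: [0.526, 0.851, 0.0, -0.0]
force: [-0.6, -0.3, 0.6]
grip_width: 0.999
gripper_force: 0.0
clock: 2.25
ee_pos: [0.2045, 0.5457, 0.2223]
ee_rot: [0.761, 0.649, -0.0, 0.0]
force: [1.6, -0.4, 0.8]
grip_width: 0.999
gripper_force: 0.0
clock: 3.05
ee_pos: [0.3713, 0.3156, 0.1225]
ee_rot: [0.761, 0.648, 0.0, -0.0]
force: [0.4, -0.1, -0.2]
grip_width: 1.0
gripper_force: 0.0
t 3.05 pos [371.3 315.6 122.5] yaw -9.2 w 88.0 gf 0.0 F [ 0.4 -0.1 -0.2] | TURN [ 0.   -0.01 -0.03] SHIFT [-3.07  2.07  3.3 ]
```

```bash
python3 -m inch '-1 0.7 0.8 0 0 0;-1 0.7 0.8 0 0 0;-0.8 0.5 0.8 0 0 0;-0.2 0.1 0.4 0 0 0;0 0 0 0 0 0;0 0 0 0 0 0' 0.65 10 && python3 g.py 410.5 231.7 3 -9
```

```text
clock: 3.65
ee_pos: [0.4078, 0.2359, 0.053]
ee_rot: [0.761, 0.649, 0.0, -0.0]
force: [0.3, 0.1, 0.4]
grip_width: 0.647
gripper_force: 0.0
t 3.65 pos [407.8 235.9  53. ] yaw -9.1 w 56.9 gf 0.0 F [0.3 0.1 0.4] | TURN [-0.   -0.01 -0.02] SHIFT [-0.15  0.13  2.  ]
```

```bash
python3 -m inch '-0.15 0.13 0.9 0 0 0;0 0 0.6 0 0 0;0 0 0.3 0 0 0;0 0 0.2 0 0 0;0 0 0 0 0 0' && python3 -m inch '0 0 0 0 0 0;0 0 0 0 0 0;0 0 0 0 0 0;0 0 0 0 0 0;0 0 0 0 0 0;0 0 0 0 0 0' 0.2 15 && python3 g.py 410.5 231.7 3 -9
```

```text
clock: 4.15
ee_pos: [0.4104, 0.2311, 0.0027]
ee_rot: [0.761, 0.649, 0.0, -0.0]
force: [0.5, 0.1, -0.5]
grip_width: 0.652
gripper_force: 0.0
clock: 4.75
ee_pos: [0.4107, 0.2305, 0.0029]
ee_rot: [0.761, 0.648, 0.0, -0.0]
force: [-2.0, -1.1, 5.6]
grip_width: 0.347
gripper_force: 14.9
t 4.75 pos [410.7 230.5   2.9] yaw -9.2 w 30.5 gf 14.9 F [-2.  -1.1  5.6] | TURN [ 0.   -0.   -0.03] SHIFT [ 0.05 -0.02 -0.  ]
```

```bash
python3 -m inch '0 0 -0.5 0 0 0;0 0 -0.8 0 0 0;0 0 -0.7 0 0 -0.8;0 0 0 0 0 -0.7;0 0 0 0 0 0' && python3 g.py 539 178.8 11 0
```

```text
clock: 5.25
ee_pos: [0.4108, 0.2306, 0.0537]
ee_rot: [0.708, 0.706, 0.001, -0.0]
force: [-1.7, -0.2, -1.2]
grip_width: 0.339
gripper_force: 14.9
t 5.25 pos [410.8 230.6  53.7] yaw -0.1 w 29.8 gf 14.9 F [-1.7 -0.2 -1.2] | TURN [ 0.01 -0.01 -0.02] SHIFT [-2.07  5.13  1.71]
```

```bash
python3 -m inch '-0.4 1 0 0 0 0;-0.4 1 0 0 0 0;-0.4 1 0 0 0 0;-0.4 1 0 0 0 0;-0.4 0.8 0 0 0 0;-0.07 0.33 0 0 0 0;0 0 0.5 0 0 0;0 0 0.3 0 0 0' && python3 g.py 539 178.8 11 0
```

```text
clock: 6.05
ee_pos: [0.537, 0.1787, 0.0312]
ee_rot: [0.708, 0.706, -0.001, -0.001]
force: [-0.3, 0.1, -1.1]
grip_width: 0.344
gripper_force: 14.9
t 6.05 pos [537.  178.7  31.2] yaw -0.2 w 30.3 gf 14.9 F [-0.3  0.1 -1.1] | TURN [-0.02  0.   -0.03] SHIFT [0.   0.08 0.81]
```

```bash
python3 -m inch '0 0.08 0.4 0 0 0;0 0 0.3 0 0 0;0 0 0.1 0 0 0;0 0 0 0 0 0;0 0 0 0 0 0' && python3 g.py 539 178.8 11 0;  python3 -m inch '0 0 0 0 0 0;0 0 0 0 0 0;0 0 0 0 0 0;0 0 -0.4 0 0 0;0 0 -1 0 0 0;0 0 -1 0 0 0' 0.5 && python3 g.py 504 -404 200 0
```

```text
clock: 6.55
ee_pos: [0.5407, 0.1783, 0.0128]
ee_rot: [0.708, 0.706, 0.0, 0.0]
force: [1.2, -0.6, -0.7]
grip_width: 0.343
gripper_force: 14.9
t 6.55 pos [540.7 178.3  12.8] yaw -0.2 w 30.2 gf 14.9 F [ 1.2 -0.6 -0.7] | TURN [ 0.   -0.   -0.03] SHIFT [ 0.02 -0.07  0.07]
clock: 7.15
ee_pos: [0.5404, 0.1779, 0.0737]
ee_rot: [0.708, 0.706, -0.0, -0.0]
force: [0.4, 0.3, 0.1]
grip_width: 0.498
gripper_force: 0.0
t 7.15 pos [540.4 177.9  73.7] yaw -0.2 w 43.8 gf 0.0 F [0.4 0.3 0.1] | TURN [-0.01  0.   -0.03] SHIFT [-23.28  -1.46  -5.05]
```

```bash
python3 -m inch '-1 0 -1 0 0 0;-1 0 -1 0 0 0;-1 0 -1 0 0 0;-1 -0.1 -0.8 0 0 0;-1 -0.1 0 0 0 0;-1 -0.1 0 0 0 0;-1 -0.1 0 0 0 0;-1 -0.1 0 0 0 0' 0.7 && python3 -m inch '-1 -0.1 0 0 0 0;-1 -0.1 0 0 0 0;-1 -0.1 0 0 0 0;-1 -0.1 0 0 0 0;-1 -0.1 0 0 0 0;-1 -0.1 0 0 0 0;-1 -0.1 0 0 0 0;-1 -0.1 0 0 0 0' && python3 -m inch '-1 -0.1 0 0 0 0;-1 -0.1 0 0 0 0;-1 -0.1 0 0 0 0;-1 0 0 0 0 0;-1 0 0 0 0 0;-1 0 0 0 0 0;0 0 0 0 0 0'
python3 - <<'E'
from h import *
p,d=robot.camera("top")
for n in ("comb_white","bottle_buffer"):
    q=robot.masks_of("top",n)[0]; M=q['region']; c=cloud("top",M,d)
    v,u=np.nonzero(M); print(n,q['p'],rect(onplane("top",np.c_[u,v],.017)), rect(c[c[:,2]>.118]) if n!="comb_white" else 0)
cv2.imwrite("pics/crop2.png",cv2.resize(p[120:220,200:520,::-1],None,fx=2.5,fy=2.5,interpolation=cv2.INTER_CUBIC))
go(504,-404,107,0)
E
```

```text
clock: 7.95
ee_pos: [0.5274, -0.0228, 0.1686]
ee_rot: [0.708, 0.706, 0.0, 0.0]
force: [-0.6, -0.4, -0.6]
grip_width: 0.701
gripper_force: 0.0
clock: 8.75
ee_pos: [0.5068, -0.2228, 0.1685]
ee_rot: [0.708, 0.706, 0.0, 0.0]
force: [0.2, -0.2, 0.5]
grip_width: 0.699
gripper_force: 0.0
clock: 9.45
ee_pos: [0.4977, -0.3756, 0.1686]
ee_rot: [0.71, 0.705, -0.001, 0.001]
force: [-0.8, -0.3, -0.3]
grip_width: 0.698
gripper_force: 0.0
comb_white 0.92 [ 5.367e+02  1.814e+02  3.090e+01  1.168e+02 -1.000e-01] 0
bottle_buffer 0.8 [ 509.3 -405.3   67.5   73.9   89.8] [ 480.6 -374.1   18.7   77.9   45.3]
t 9.6 pos [ 499.  -371.   167.9] yaw -0.2 w 61.8 gf 0.0 F [ 0.3 -0.   0.3] | TURN [ 0.   -0.01 -0.03] SHIFT [-1.32  0.2   2.44]
```

View pics/crop2.png

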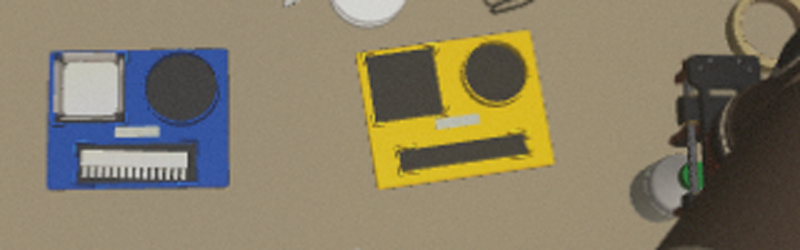

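The comb lies flat inside its nest (crop (133,163)); the gripper is just beside the buffer bottle (crop (665,185)), which stands untouched.

```bash
python3 -m inch '-0.7 0.1 0 0 0 0;-0.6 0.1 0 0 0 0;0 0 0 0 0 0;0 0 0 0 0 0'
python3 - <<'E'
from h import *
p,d=robot.camera("side")
cv2.imwrite("pics/side1.png",cv2.resize(p[80:200,240:420,::-1],None,fx=4,fy=4,interpolation=cv2.INTER_CUBIC))
go(504,-404,107,0)
E
```

```text
clock: 10.0
ee_pos: [0.5039, -0.4038, 0.1675]
ee_rot: [0.708, 0.706, 0.0, -0.0]
force: [0.1, -0.3, -0.2]
grip_width: 0.698
gripper_force: 0.0
t 10.05 pos [ 503.9 -403.4  167.5] yaw -0.2 w 61.6 gf 0.0 F [-0.9 -0.4 -0. ] | TURN [-0.   -0.01 -0.03] SHIFT [-0.02  0.    2.42]
```

View pics/side1.png

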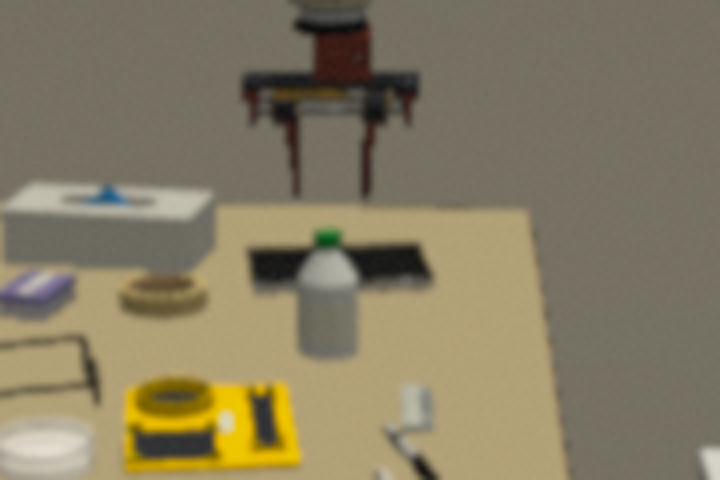

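Side view: the open fingers stand centred above the green cap (crop (328,237)); the shoulder below the cap is a cone, so I grip with tips just below the cap.

```bash
python3 -m inch '0 0 0.9 0 0 0;0 0 0.7 0 0 0;0 0 0.5 0 0 0;0 0 0.24 0 0 0;0 0 0 0 0 0' && python3 -m inch '0 0 0 0 0 0;0 0 0 0 0 0;0 0 0 0 0 0;0 0 0 0 0 0;0 0 0 0 0 0;0 0 0 0 0 0' 0.25 30 && python3 -m inch '0 0 -0.3 0 0 0;0 0 -0.5 0 0 0;0 0 -0.6 0 0 0;0 0 -0.6 0 0 0;0 0 0 0 0 0;0 0 0 0 0 0' && python3 g.py 623 128.8 180 0
```

```text
clock: 10.55
ee_pos: [0.5037, -0.4036, 0.1085]
ee_rot: [0.708, 0.706, -0.0, -0.001]
force: [0.2, 0.2, 0.1]
grip_width: 0.701
gripper_force: 0.0
clock: 11.15
ee_pos: [0.5045, -0.4043, 0.1096]
ee_rot: [0.708, 0.706, 0.0, 0.001]
force: [0.5, -0.4, 2.0]
grip_width: 0.328
gripper_force: 30.0
clock: 11.75
ee_pos: [0.5041, -0.4042, 0.1598]
ee_rot: [0.708, 0.706, 0.0, 0.001]
force: [0.0, 0.7, -3.1]
grip_width: 0.33
gripper_force: 30.0
t 11.75 pos [ 504.1 -404.2  159.8] yaw -0.2 w 29.0 gf 30.0 F [ 0.   0.7 -3.1] | TURN [ 0.01  0.   -0.03] SHIFT [21.32  4.75 -0.81]
```

```bash
python3 -m inch '0.4 0.1 0 0 0 0;0.7 0.1 0 0 0 0;1 0.25 0 0 0 0;1 0.25 0 0 0 0;1 0.25 0 0 0 0;1 0.25 0 0 0 0;1 0.25 0 0 0 0;1 0.25 0 0 0 0' && python3 -m inch '1 0.25 0 0 0 0;1 0.25 0 0 0 0;1 0.25 0 0 0 0;1 0.25 0 0 0 0;1 0.25 0 0 0 0;1 0.25 0 0 0 0;1 0.25 0 0 0 0;1 0.25 0 0 0 0' && python3 -m inch '1 0.25 0 0 0 0;1 0.25 0 0 0 0;1 0.25 0 0 0 0;1 0.25 0 0 0 0;1 0.05 0 0 0 0;0.7 0 0 0 0 0;0.4 0 0 0 0 0;0 0 0 0 0 0' && python3 g.py 623 128.8 118 0
```

```text
clock: 12.55
ee_pos: [0.5469, -0.2236, 0.1586]
ee_rot: [0.708, 0.707, 0.0, -0.001]
force: [-0.4, -0.4, -3.0]
grip_width: 0.328
gripper_force: 30.0
clock: 13.35
ee_pos: [0.5968, -0.0239, 0.1586]
ee_rot: [0.708, 0.707, -0.0, -0.001]
force: [0.5, -0.6, -3.2]
grip_width: 0.328
gripper_force: 30.0
clock: 14.15
ee_pos: [0.6235, 0.1275, 0.1588]
ee_rot: [0.707, 0.707, -0.0, -0.0]
force: [-0.3, -0.6, -3.9]
grip_width: 0.329
gripper_force: 30.0
t 14.15 pos [623.5 127.5 158.8] yaw -0.0 w 29.0 gf 30.0 F [-0.3 -0.6 -3.9] | TURN [-0.01 -0.   -0.  ] SHIFT [ 0.05 -0.02  1.63]
```

```bash
python3 -m inch '0.05 0 0.5 0 0 0;0 0 0.5 0 0 0;0 0 0.4 0 0 0;0 0 0.15 0 0 0;0 0 0.06 0 0 0;0 0 0 0 0 0;0 0 0 0 0 0' && python3 g.py 623 128.8 117.6 0
```

```text
clock: 14.85
ee_pos: [0.6246, 0.1266, 0.1193]
ee_rot: [0.708, 0.706, 0.0, 0.0]
force: [-0.4, -0.6, -3.0]
grip_width: 0.328
gripper_force: 30.0
t 14.85 pos [624.6 126.6 119.3] yaw -0.2 w 28.9 gf 30.0 F [-0.4 -0.6 -3. ] | TURN [ 0.01 -0.   -0.03] SHIFT [ 0.09 -0.06  0.07]
```

```bash
python3 -m inch '0.05 -0.05 0.05 0 0 0;0 0 0.03 0 0 0;0 0 0 0 0 0;0 0 0 0 0 0' && python3 -m inch '0 0 0 0 0 0;0 0 0 0 0 0;0 0 0 0 0 0;0 0 0 0 0 0;0 0 -0.5 0 0 0;0 0 -1 0 0 0;0 0 -1 0 0 0' 0.7 10 && python3 g.py 420 -10 60 18
```

```text
clock: 15.25
ee_pos: [0.6234, 0.1282, 0.1175]
ee_rot: [0.708, 0.706, 0.001, 0.0]
force: [0.1, 0.0, 1.4]
grip_width: 0.331
gripper_force: 30.0
clock: 15.95
ee_pos: [0.6229, 0.1278, 0.1806]
ee_rot: [0.708, 0.706, -0.0, -0.0]
force: [-0.2, 0.8, 0.1]
grip_width: 0.699
gripper_force: 0.0
t 15.95 pos [622.9 127.8 180.6] yaw -0.2 w 61.5 gf 0.0 F [-0.2  0.8  0.1] | TURN [-0.01  0.   -3.03] SHIFT [-2.73 -9.42  4.83]
```

```bash
python3 -m inch '0 0 -0.3 0 0 -1;0 0 0 0 0 -1;0 0 0 0 0 -1;-0.3 -1 0 0 0 0;-0.3 -1 0 0 0 0;-0.3 -1 0 0 0 0;-0.3 -1 0 0 0 0;-0.3 -1 0.5 0 0 0' 0.4 && python3 -m inch '-0.3 -1 1 0 0 0;-0.3 -1 1 0 0 0;-0.3 -1 1 0 0 0;-0.3 -1 0.8 0 0 0;-0.03 -0.4 0.5 0 0 0;0 0 0 0 0 0'
python3 - <<'E'
from h import *
p,d=robot.camera("top")
q=robot.masks_of("top","bottle_buffer")[0]; c=cloud("top",q['region'],d); t=c[c[:,2]>.126]; print(q['p'],len(t),np.median(t,0))
go(420,-10,3,18.5)
p,d=robot.camera("side"); cv2.imwrite("pics/side2.png",cv2.resize(p[130:260,220:400,::-1],None,fx=4,fy=4,interpolation=cv2.INTER_CUBIC))
E
```

```text
clock: 16.75
ee_pos: [0.5159, 0.0534, 0.1764]
ee_rot: [0.589, 0.808, 0.001, 0.001]
force: [-0.0, 0.2, -0.7]
grip_width: 0.4
gripper_force: 0.0
clock: 17.35
ee_pos: [0.4184, -0.0097, 0.0664]
ee_rot: [0.59, 0.808, -0.001, -0.001]
force: [0.3, -0.3, 0.7]
grip_width: 0.399
gripper_force: 0.0
0.89 114 [0.62077748 0.1266646  0.13701273]
t 17.45 pos [421.3  -8.8  67.8] yaw 17.8 w 35.4 gf 0.0 F [ 0.6  0.5 -0.3] | TURN [ 0.01  0.   -0.11] SHIFT [-0.03 -0.07  2.59]
```

View pics/side2.png

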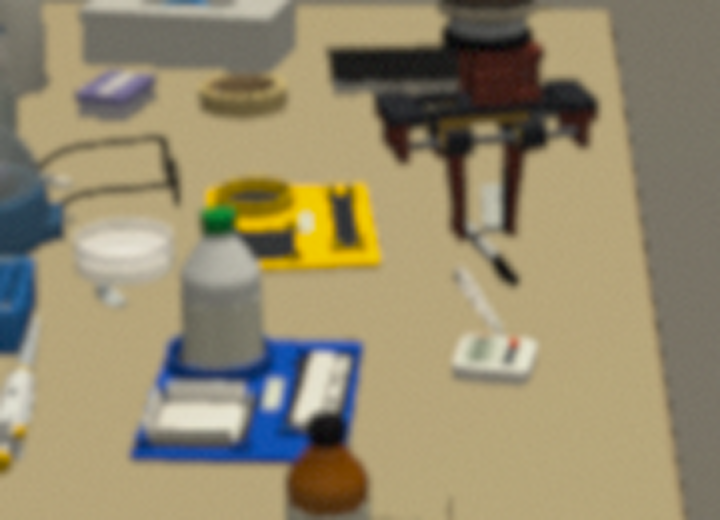

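The bottle stands upright in the blue well (crop (220,290)), the comb lies in its nest; the gripper is above the tweezers.

```bash
python3 -m inch '-0.03 -0.05 0.9 0 0 -0.1;0 0 0.8 0 0 0;0 0 0.5 0 0 0;0 0 0.25 0 0 0;0 0 0.1 0 0 0;0 0 0 0 0 0' && python3 -m inch '0 0 0 0 0 0;0 0 0 0 0 0;0 0 0 0 0 0;0 0 0 0 0 0;0 0 0 0 0 0' 0 15 && python3 g.py 420 -10 4 18.5 && python3 -m inch '0 0 -0.5 0 0 0;0 0 -0.9 0 0 0;0 0 -1 0 0 0;0 0 0 0 0 0.9;0 0 0 0 0 0.8;0 0 0 0 0 0' && python3 g.py 551 -185.5 12 8.3
```

```text
clock: 18.1
ee_pos: [0.4199, -0.0099, 0.0035]
ee_rot: [0.585, 0.811, 0.0, 0.0]
force: [-0.5, -0.3, 1.1]
grip_width: 0.4
gripper_force: 0.0
clock: 18.6
ee_pos: [0.4195, -0.01, 0.0034]
ee_rot: [0.585, 0.811, 0.0, 0.0]
force: [0.7, -1.1, 2.4]
grip_width: 0.069
gripper_force: 15.0
t 18.6 pos [419.5 -10.    3.4] yaw 18.4 w 6.1 gf 15.0 F [ 0.7 -1.1  2.4] | TURN [ 0.01  0.   -0.01] SHIFT [-0.01  0.02 -0.03]
clock: 19.2
ee_pos: [0.4192, -0.01, 0.0633]
ee_rot: [0.655, 0.756, 0.0, 0.0]
force: [0.7, -0.8, -1.1]
grip_width: 0.078
gripper_force: 15.0
t 19.2 pos [419.2 -10.   63.3] yaw 8.2 w 6.9 gf 15.0 F [ 0.7 -0.8 -1.1] | TURN [ 0.   -0.   -0.02] SHIFT [-7.71  4.2   2.05]
```

```bash
python3 -m inch '-1 0.55 0 0 0 0;-1 0.55 0 0 0 0;-1 0.55 0 0 0 0;-1 0.55 0 0 0 0;-1 0.55 0 0 0 0;-1 0.55 0 0 0 0;-1 0.5 0.3 0 0 0;-0.7 0.4 0.3 0 0 0' && python3 -m inch '0 0 0 0 0 0'
python3 - <<'E'
from h import *
p,d=robot.camera("top")
cv2.imwrite("pics/top3.png",cv2.resize(p[110:250,270:450,::-1],None,fx=4,fy=4,interpolation=cv2.INTER_CUBIC))
for q in robot.masks_of("top","tweezers")[:2]:
    v,u=np.nonzero(q['region']); print(q['p'],q['xy'],rect(onplane("top",np.c_[u,v],.055)))
go(551,-185.5,12,8.3)
E
```

```text
clock: 20.0
ee_pos: [0.5513, -0.1874, 0.0477]
ee_rot: [0.654, 0.757, -0.0, 0.0]
force: [-0.3, 1.2, -0.9]
grip_width: 0.071
gripper_force: 15.0
clock: 20.1
ee_pos: [0.5509, -0.1881, 0.047]
ee_rot: [0.655, 0.756, -0.001, 0.0]
force: [0.4, -0.0, -0.2]
grip_width: 0.073
gripper_force: 15.0
t 20.2 pos [ 549.8 -185.4   47.4] yaw 8.3 w 6.3 gf 15.0 F [-0.   0.6 -0.1] | TURN [-0.02 -0.01 -0.01] SHIFT [-0.01  0.05  1.42]
```

View pics/top3.png

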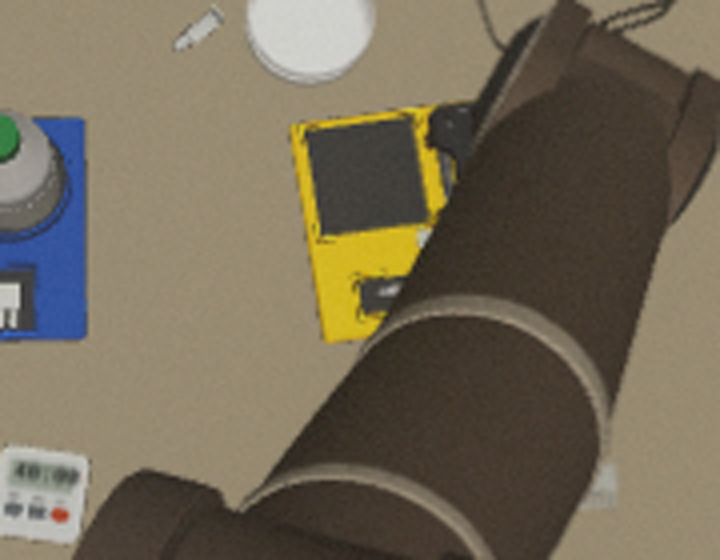

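The left tweezers tip shows at crop (388,290), over the left end of its nest; the arm hides the rest. Lower and release.

```bash
python3 -c "
from h import *
print(onplane('top',[[270+380/4,110+290/4],[270+403/4,110+287/4]],.052))"; python3 -m inch '0 0.03 0.5 0 0 0;0 0 0.5 0 0 0;0 0 0.25 0 0 0;0 0 0.1 0 0 0;0 0 0 0 0 0;0 0 0 0 0 0' && python3 g.py 551 -185.5 11.5 8.3
```

```text
[[ 0.53777999 -0.12463655  0.052     ]
 [ 0.53983012 -0.14022689  0.052     ]]
clock: 20.8
ee_pos: [0.5516, -0.1855, 0.0145]
ee_rot: [0.655, 0.756, 0.0, 0.0]
force: [0.7, 1.1, -0.0]
grip_width: 0.074
gripper_force: 15.0
t 20.8 pos [ 551.6 -185.5   14.5] yaw 8.2 w 6.5 gf 15.0 F [ 0.7  1.1 -0. ] | TURN [ 0.    0.   -0.01] SHIFT [ 0.   -0.02  0.12]
```

```bash
python3 -m inch '0 0 0.06 0 0 0;0 0 0.05 0 0 0;0 0 0 0 0 0' && python3 -m inch '0 0 0 0 0 0;0 0 0 0 0 0;0 0 0 0 0 0;0 0 -0.6 0 0 0;0 0 -1 0 0 0;0 0 -1 0 0 0' 0.35 && python3 g.py 406 106.5 60 -9
```

```text
clock: 21.1
ee_pos: [0.5514, -0.1854, 0.0116]
ee_rot: [0.655, 0.756, 0.0, -0.0]
force: [-0.0, -0.1, 0.8]
grip_width: 0.069
gripper_force: 15.0
clock: 21.7
ee_pos: [0.5512, -0.1856, 0.0781]
ee_rot: [0.655, 0.756, -0.0, -0.0]
force: [-0.3, 0.0, -0.7]
grip_width: 0.348
gripper_force: 0.0
t 21.7 pos [ 551.2 -185.6   78.1] yaw 8.2 w 30.6 gf 0.0 F [-0.3  0.  -0.7] | TURN [-0.    0.    2.87] SHIFT [10.63 -7.57  0.72]
```

```bash
python3 -m inch '0 0 0 0 0 1;0 0 0 0 0 1;0 0 0 0 0 0.9;1 -0.7 0 0 0 0;1 -0.7 0 0 0 0;1 -0.7 0 0 0 0;1 -0.7 0 0 0 0;1 -0.7 0 0 0 0' 1 && python3 -m inch '1 -0.7 0 0 0 0;1 -0.7 0 0 0 0;1 -0.7 0 0 0 0;1 -0.7 0 0 0 0;1 -0.7 0.3 0 0 0;0.6 -0.5 0.3 0 0 0;0 0 0 0 0 0'
python3 - <<'E'
from h import *
p,d=robot.camera("top")
cv2.imwrite("pics/top4.png",cv2.resize(p[110:250,240:440,::-1],None,fx=4,fy=4,interpolation=cv2.INTER_CUBIC))
for q in robot.masks_of("top","tweezers")[:2]:
    v,u=np.nonzero(q['region']); print(q['p'],q['xy'],rect(onplane("top",np.c_[u,v],.02)))
go(406,106.5,3,-9)
E
```

```text
clock: 22.5
ee_pos: [0.4847, -0.0471, 0.0777]
ee_rot: [0.761, 0.648, 0.001, 0.0]
force: [0.2, 0.2, 1.0]
grip_width: 0.993
gripper_force: 0.0
clock: 23.2
ee_pos: [0.4072, 0.1082, 0.0618]
ee_rot: [0.76, 0.65, -0.0, -0.001]
force: [-0.5, 0.7, -1.0]
grip_width: 0.997
gripper_force: 0.0
0.47 [386.0, 180.2] [ 547.1 -185.7   12.3  127.7    8.2]
t 23.3 pos [409.1 106.   62.4] yaw -9.1 w 88.2 gf 0.0 F [-0.1  0.   0. ] | TURN [ 0.01 -0.01 -0.02] SHIFT [ 0.   -0.12  2.37]
```

View pics/top4.png

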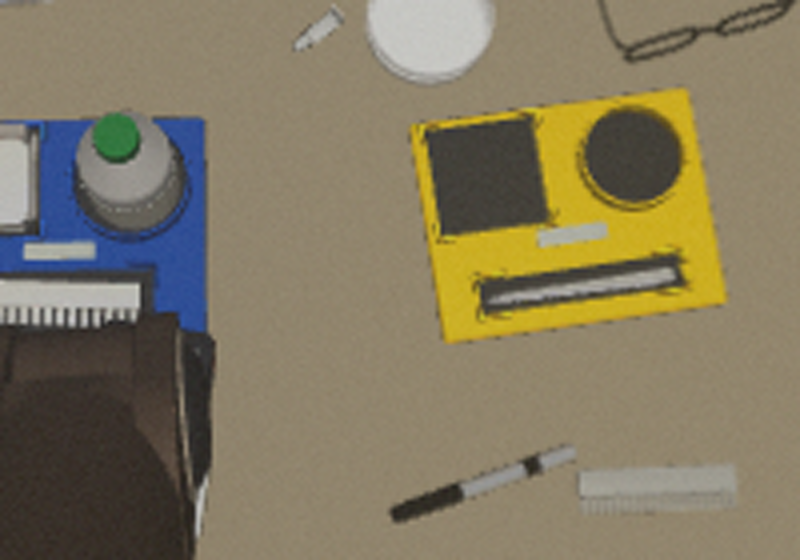

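The tweezers lie centred in their nest (crop (582,283)), the buffer bottle is in its well. Now the timer.

```bash
python3 -m inch '0 -0.1 0.9 0 0 0;0 0 0.7 0 0 0;0 0 0.5 0 0 0;0 0 0.25 0 0 0;0 0 0 0 0 0;0 0 0 0 0 0' && python3 -m inch '0 0 0 0 0 0;0 0 0 0 0 0;0 0 0 0 0 0;0 0 0 0 0 0;0 0 0 0 0 0' 0.4 15 && python3 g.py 406 106.5 3 -9 && python3 -m inch '0 0 -0.5 0 0 0;0 0 -0.9 0 0 0;0 0 -1 0 0 0;0 0 0 0 0 -1;0 0 0 0 0 -1;0 0 0 0 0 -0.9;0 0 0 0 0 0' && python3 g.py 628.5 -120.6 13 8.3
```

```text
clock: 23.9
ee_pos: [0.4068, 0.1059, 0.0034]
ee_rot: [0.762, 0.648, 0.0, 0.0]
force: [-0.5, 1.2, -0.3]
grip_width: 1.005
gripper_force: 0.0
clock: 24.4
ee_pos: [0.4064, 0.1066, 0.0032]
ee_rot: [0.761, 0.648, 0.0, 0.0]
force: [-1.2, -0.1, 4.9]
grip_width: 0.704
gripper_force: 15.0
t 24.4 pos [406.4 106.6   3.2] yaw -9.2 w 62.0 gf 15.0 F [-1.2 -0.1  4.9] | TURN [ 0.01 -0.   -0.03] SHIFT [-0.01 -0.01  0.01]
clock: 25.1
ee_pos: [0.4059, 0.1065, 0.0629]
ee_rot: [0.654, 0.757, 0.0, -0.0]
force: [-0.1, -0.3, -1.2]
grip_width: 0.706
gripper_force: 15.0
t 25.1 pos [405.9 106.5  62.9] yaw 8.3 w 62.1 gf 15.0 F [-0.1 -0.3 -1.2] | TURN [-0. -0.  0.] SHIFT [-10.27   7.5    2.  ]
```

```bash
python3 -m inch '-1 0.73 0 0 0 0;-1 0.73 0 0 0 0;-1 0.73 0 0 0 0;-1 0.73 0 0 0 0;-1 0.73 0 0 0 0;-1 0.73 0 0 0 0;-1 0.73 0 0 0 0;-1 0.73 0 0 0 0' && python3 -m inch '-1 0.73 0 0 0 0;-1 0.73 0 0 0 0;-0.27 0.2 0.2 0 0 0;0 0 0.5 0 0 0;0 0 0 0 0 0;0 0 0 0 0 0' && python3 g.py 628.5 -120.6 12 8.3
```

```text
clock: 25.9
ee_pos: [0.5797, -0.0715, 0.0625]
ee_rot: [0.656, 0.755, -0.0, -0.0]
force: [0.9, -0.5, -0.5]
grip_width: 0.703
gripper_force: 15.0
clock: 26.5
ee_pos: [0.627, -0.1192, 0.0444]
ee_rot: [0.654, 0.756, -0.0, -0.001]
force: [-0.9, 0.3, 0.2]
grip_width: 0.705
gripper_force: 15.0
t 26.5 pos [ 627.  -119.2   44.4] yaw 8.3 w 62.1 gf 15.0 F [-0.9  0.3  0.2] | TURN [-0.02 -0.01 -0.01] SHIFT [-0.06  0.05  1.3 ]
```

```bash
python3 -m inch '-0.06 0.05 0.5 0 0 0;0 0 0.4 0 0 0;0 0 0.25 0 0 0;0 0 0.15 0 0 0;0 0 0 0 0 0;0 0 0 0 0 0' && python3 g.py 628.5 -120.6 11.5 8.3 && python3 -m inch '0 0 0 0 0 0;0 0 0 0 0 0;0 0 0 0 0 0;0 0 -0.6 0 0 0;0 0 -1 0 0 0;0 0 -1 0 0 0;0 0 -1 0 0 0;0 0 -1 0 0 0' 0.85 && python3 g.py 510 412.5 170 30
```

```text
clock: 27.1
ee_pos: [0.63, -0.1223, 0.013]
ee_rot: [0.655, 0.756, 0.0, 0.0]
force: [-0.2, 0.5, -0.9]
grip_width: 0.706
gripper_force: 15.0
t 27.1 pos [ 630.  -122.3   13. ] yaw 8.2 w 62.2 gf 15.0 F [-0.2  0.5 -0.9] | TURN [ 0.    0.   -0.01] SHIFT [ 0.07 -0.05  0.06]
clock: 27.9
ee_pos: [0.63, -0.1223, 0.1303]
ee_rot: [0.655, 0.756, 0.0, 0.0]
force: [1.0, -0.2, 0.3]
grip_width: 0.848
gripper_force: 0.0
t 27.9 pos [ 630.  -122.3  130.3] yaw 8.2 w 74.6 gf 0.0 F [ 1.  -0.2  0.3] | TURN [ 0.01  0.   -3.63] SHIFT [20.93  6.54 -1.59]
```

```bash
python3 -m inch '1 -0.3 -0.8 0 0 0;1 -0.3 -0.8 0 0 0;1 -0.3 -0.4 0 0 0;1 -0.3 0 0 0 0;1 -0.3 0 0 0 0;1 -0.2 0 0 0 0;1 0 0 0 0 0;1 0 0 0 0 0' 0.65 && python3 -m inch '1 0 0 0 0 0;1 0 0 0 0 0;1 0 0 0 0 0;1 0 0 0 0 0;1 0 0 0 0 0;1 0 0 0 0 0;1 0 0 0 0 0;1 0 0 0 0 0' && python3 -m inch '1 0 0 0 0 0;1 0 0 0 0 0;1 0 0 0 0 0;1 0 0 0 0 0;1 0 0 0 0 0;0.6 0 0 0 0 0;0.2 0 0 0 0 0;0 0 0 0 0 0' && python3 g.py 510 412.5 88 8.3
```

```text
clock: 28.7
ee_pos: [0.559, 0.0705, 0.1793]
ee_rot: [0.655, 0.756, 0.001, 0.0]
force: [0.6, 0.3, 0.0]
grip_width: 0.646
gripper_force: 0.0
clock: 29.5
ee_pos: [0.5305, 0.2686, 0.1793]
ee_rot: [0.655, 0.756, 0.001, 0.0]
force: [0.7, -1.1, -0.2]
grip_width: 0.65
gripper_force: 0.0
clock: 30.3
ee_pos: [0.5098, 0.4111, 0.1782]
ee_rot: [0.654, 0.756, 0.0, 0.0]
force: [0.8, 0.1, -0.6]
grip_width: 0.648
gripper_force: 0.0
t 30.3 pos [509.8 411.1 178.2] yaw 8.3 w 57.0 gf 0.0 F [ 0.8  0.1 -0.6] | TURN [ 0.    0.   -0.01] SHIFT [0.05 0.02 3.61]
```

```bash
python3 -m inch '0.05 0 1 0 0 0;0 0 1 0 0 0;0 0 0.8 0 0 0;0 0 0.5 0 0 0;0 0 0.26 0 0 0;0 0 0 0 0 0' && python3 -m inch '0 0 0 0 0 0;0 0 0 0 0 0;0 0 0 0 0 0;0 0 0 0 0 0;0 0 0 0 0 0;0 0 0 0 0 0' 0.2 25 && python3 -m inch '0 0 -0.3 0 0 0;0 0 -0.5 0 0 0;0 0 -0.6 0 0 0;0 0 -0.8 0 0 0;0 0 -1 0 0 0;0 0 -0.5 0 0 0;0 0 0 0 0 0'
python3 - <<'E'
from h import *
p,d=robot.camera("top")
cv2.imwrite("pics/top5.png",cv2.resize(p[110:250,130:440,::-1],None,fx=2.5,fy=2.5,interpolation=cv2.INTER_CUBIC))
go(641.4,-222.9,150,8.3)
E
```

```text
clock: 30.9
ee_pos: [0.5098, 0.4116, 0.0886]
ee_rot: [0.655, 0.756, -0.0, 0.0]
force: [0.1, 0.1, 0.3]
grip_width: 0.651
gripper_force: 0.0
clock: 31.5
ee_pos: [0.5108, 0.4129, 0.0901]
ee_rot: [0.655, 0.756, 0.001, 0.0]
force: [1.9, -0.7, 6.5]
grip_width: 0.287
gripper_force: 26.1
clock: 32.2
ee_pos: [0.5106, 0.4131, 0.1841]
ee_rot: [0.655, 0.756, 0.002, 0.0]
force: [1.2, -1.0, -1.6]
grip_width: 0.287
gripper_force: 25.8
t 32.25 pos [509.8 412.7 182.3] yaw 8.2 w 25.5 gf 25.8 F [-0.5 -0.2 -1.7] | TURN [ 0.01 -0.01 -0.01] SHIFT [-25.92   1.54   1.29]
```

View pics/top5.png

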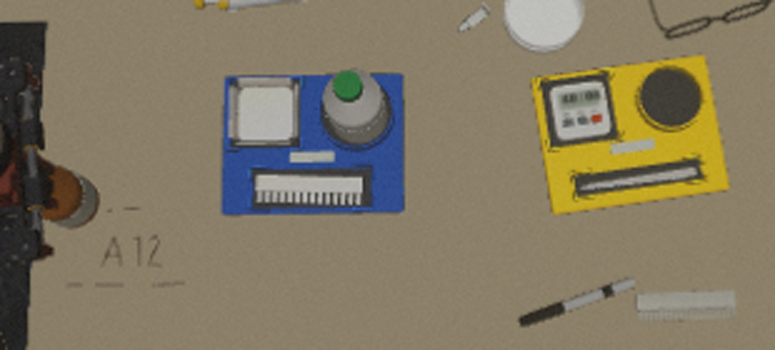

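The timer sits in its nest (crop (582,110)), comb and tweezers too, the marker and clear comb untouched; the brown bottle hangs at the left (65,195). I go along low x first, to pass the buffer bottle.

```bash
python3 -m inch '-0.4 -0.1 0 0 0 0;-0.7 -0.1 0 0 0 0;-1 -0.1 0 0 0 0;-1 -0.1 0 0 0 0;-1 -0.1 0 0 0 0;-1 -0.1 0 0 0 0;-1 -0.1 0 0 0 0;-1 -0.1 0 0 0 0' && python3 -m inch '-1 -0.1 0 0 0 0;-1 -0.1 0 0 0 0;-1 -0.1 0 0 0 0;-1 -0.1 0 0 0 0;-1 -0.1 0 0 0 0;-1 -0.1 0 0 0 0;-1 -0.1 0 0 0 0;-1 0 0 0 0 0' && python3 -m inch '-1 0.2 0 0 0 0;-1 0.4 0 0 0 0;-1 0.4 0 0 0 0;-1 0.4 0 0 0 0;-1 0.4 0 0 0 0;-1 0.4 0 0 0 0;-1 0.4 0 0 0 0;-1 0.2 0 0 0 0' && python3 g.py 641.4 -222.9 98 8.3
```

```text
clock: 33.05
ee_pos: [0.5145, 0.2307, 0.1806]
ee_rot: [0.655, 0.756, -0.001, -0.0]
force: [1.2, 0.4, -1.0]
grip_width: 0.293
gripper_force: 25.8
clock: 33.85
ee_pos: [0.5249, 0.0307, 0.1806]
ee_rot: [0.655, 0.756, -0.001, -0.001]
force: [1.0, -0.8, -0.9]
grip_width: 0.287
gripper_force: 25.8
clock: 34.65
ee_pos: [0.6234, -0.1566, 0.1804]
ee_rot: [0.655, 0.756, -0.001, -0.001]
force: [0.6, -0.7, -1.5]
grip_width: 0.292
gripper_force: 25.8
t 34.65 pos [ 623.4 -156.6  180.4] yaw 8.2 w 25.7 gf 25.8 F [ 0.6 -0.7 -1.5] | TURN [-0.02 -0.   -0.02] SHIFT [-2.73  0.33  3.29]
```

```bash
python3 -m inch '-1 0.15 0 0 0 0;-1 0.1 0 0 0 0;-0.5 0.08 0 0 0 0;-0.2 0 0 0 0 0;0 0 0.5 0 0 0;0 0 0.6 0 0 0;0 0 0.3 0 0 0;0 0 0 0 0 0'
python3 - <<'E'
from h import *
p,d=robot.camera("side")
cv2.imwrite("pics/side3.png",cv2.resize(p[90:210,220:400,::-1],None,fx=4,fy=4,interpolation=cv2.INTER_CUBIC))
go(641.4,-222.9,98,8.3)
E
```

```text
clock: 35.45
ee_pos: [0.6413, -0.2184, 0.1441]
ee_rot: [0.654, 0.757, -0.001, -0.002]
force: [0.3, 0.3, -1.3]
grip_width: 0.293
gripper_force: 25.8
t 35.5 pos [ 641.8 -218.9  145.2] yaw 8.3 w 25.2 gf 25.8 F [-0.7 -0.1 -1.2] | TURN [-0.02 -0.01 -0.  ] SHIFT [-0.16 -0.04  1.89]
```

View pics/side3.png

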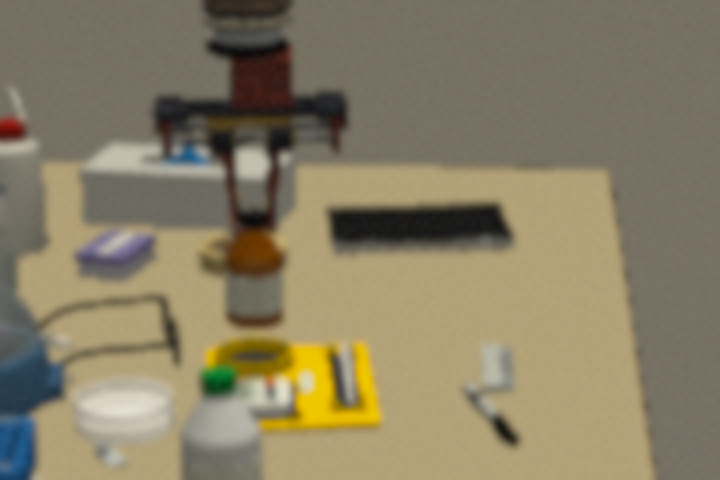

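The brown bottle hangs upright (crop (255,280)) above the yellow ring (255,352). Lower it.

```bash
python3 -m inch '-0.14 -0.03 0.5 0 0 0;0 0 0.6 0 0 0;0 0 0.4 0 0 0;0 0 0.2 0 0 0;0 0 0.08 0 0 0;0 0 0 0 0 0;0 0 0 0 0 0' && python3 g.py 641.4 -222.9 98 8.3
```

```text
clock: 36.2
ee_pos: [0.6423, -0.2238, 0.1023]
ee_rot: [0.655, 0.756, 0.0, 0.0]
force: [0.2, 0.2, -1.9]
grip_width: 0.293
gripper_force: 25.8
t 36.2 pos [ 642.3 -223.8  102.3] yaw 8.2 w 25.7 gf 25.8 F [ 0.2  0.2 -1.9] | TURN [ 0.01  0.   -0.01] SHIFT [ 0.04 -0.03  0.17]
```

```bash
python3 -m inch '0.03 -0.03 0.08 0 0 0;0 0 0.05 0 0 0;0 0 0.03 0 0 0;0 0 0 0 0 0;0 0 0 0 0 0' && python3 g.py 641.4 -222.9 98 8.3
```

```text
clock: 36.7
ee_pos: [0.6413, -0.2231, 0.0981]
ee_rot: [0.655, 0.756, 0.0, 0.0]
force: [-0.7, 0.1, 0.5]
grip_width: 0.286
gripper_force: 25.8
t 36.7 pos [ 641.3 -223.1   98.1] yaw 8.2 w 25.2 gf 25.8 F [-0.7  0.1  0.5] | TURN [ 0.    0.   -0.01] SHIFT [0.01 0.   0.  ]
```

Weight has come off the wrist (-1.9 to +0.5 N): contact. Release, rise and clear the view.

```bash
python3 -m inch '0 0 0 0 0 0;0 0 0 0 0 0;0 0 0 0 0 0;0 0 0 0 0 0;0 0 -0.5 0 0 0;0 0 -1 0 0 0;0 0 -1 0 0 0;0 0 -1 0 0 0' 0.65 10 && python3 -m inch '0 0 -0.5 0 0 0;-1 -1 0 0 0 0;-1 -1 0 0 0 0;-1 -1 0 0 0 0;-1 -1 0 0 0 0;-1 -1 0 0 0 0;-1 -1 0 0 0 0;-1 -1 0 0 0 0' && python3 -m inch '-1 0 0 0 0 0;-1 0 0 0 0 0;-1 0 0 0 0 0;0 0 0 0 0 0;0 0 0 0 0 0'
python3 - <<'E'
from h import *
p,d=robot.camera("top")
cv2.imwrite("pics/top6.png",cv2.resize(p[110:260,200:440,::-1],None,fx=3.3,fy=3.3,interpolation=cv2.INTER_CUBIC))
for n,z in dict(bottle_buffer=.138,bottle_stain=.118,timer=.022,comb_white=.017,tweezers=.02,comb_clear=.008,marker_black=.013).items():
    for q in robot.masks_of("top",n)[:1]:
        c=cloud("top",q['region'],d); v,u=np.nonzero(q['region']); t=c[c[:,2]>z-.012]
        print(n,round(q['p'],2),rect(onplane("top",np.c_[u,v],z)),'top',np.median(t,0).round(4))
p,d=robot.camera("side"); cv2.imwrite("pics/side4.png",cv2.resize(p[130:260,220:400,::-1],None,fx=4,fy=4,interpolation=cv2.INTER_CUBIC))
go(600,-300,200,0)
E
```

```text
clock: 37.5
ee_pos: [0.6412, -0.2233, 0.1873]
ee_rot: [0.655, 0.756, 0.0, 0.0]
force: [0.8, 0.1, -0.5]
grip_width: 0.649
gripper_force: 0.0
clock: 38.3
ee_pos: [0.492, -0.4222, 0.1981]
ee_rot: [0.655, 0.756, 0.0, -0.0]
force: [0.8, -0.2, 0.9]
grip_width: 0.647
gripper_force: 0.0
clock: 38.8
ee_pos: [0.5033, -0.4956, 0.1974]
ee_rot: [0.655, 0.756, -0.0, -0.0]
force: [-0.1, -0.4, 0.2]
grip_width: 0.647
gripper_force: 0.0
bottle_buffer 0.74 [599.1 119.1  60.7  76.9 -63.7] top [0.6206 0.1262 0.1367]
bottle_stain 0.69 [ 619.9 -207.4   49.6   70.3   62.2] top [ 0.6376 -0.2205  0.1168]
timer 0.77 [ 624.6 -120.5   64.8   65.   -83.5] top [ 0.625  -0.1208  0.0214]
comb_white 0.86 [ 5.367e+02  1.814e+02  3.090e+01  1.169e+02 -1.000e-01] top [0.5381 0.1816 0.015 ]
tweezers 0.71 [ 545.5 -189.4   13.9  122.3   10.1] top [ 0.5489 -0.2026  0.017 ]
comb_clear 0.57 [ 4.062e+02 -2.339e+02  3.580e+01  1.091e+02 -3.000e-01] top [ 0.4076 -0.2303  0.007 ]
marker_black 0.54 [5.896e+02 1.773e+02 1.637e+02 2.069e+02 2.000e-01] top [0.5855 0.1953 0.008 ]
t 39.25 pos [ 504.  -495.1  198.1] yaw 8.3 w 57.2 gf 0.0 F [-0.1 -0.1  0.4] | TURN [ 0.   -0.    1.38] SHIFT [ 7.8   3.84 -0.08]
```

View pics/top6.png

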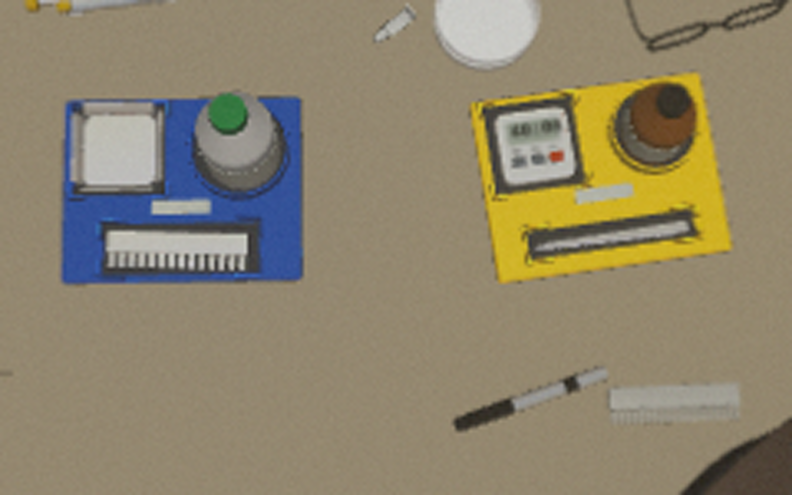

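View pics/side4.png

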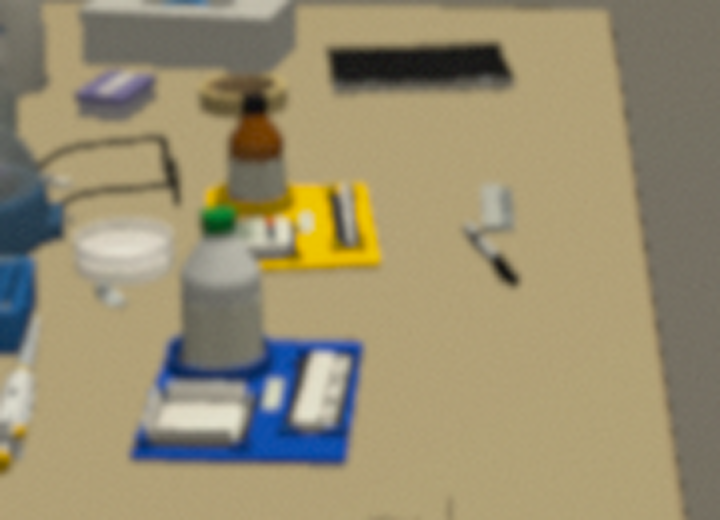

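Both pictures show everything seated: bottles upright in the wells at (235,145) and (660,125), timer and tweezers in their nests; the comb's left end is closer to its rib than the right, so I check its flatness by depth.

Run:
```python
from h import *
zs=[]
p,d=robot.camera("top")
for n in("comb_white","timer","tweezers"):
    q=robot.masks_of("top",n)[0]; M=cv2.erode(q['region'].astype(np.uint8),np.ones((1 if n=="tweezers" else 3,)*2))>0
    c=cloud("top",M,d); k=np.quantile(c[:,1],[0,.33,.67,1])
    print(n,rect(c),[c[(c[:,1]>=a)&(c[:,1]<=b),2].mean().round(4) for a,b in zip(k,k[1:])])
def blue(lo,hi):
    h=cv2.cvtColor(p,cv2.COLOR_RGB2HSV); print(h[182:198:2,228:284:2,2])
blue(0,0)
```

```text
comb_white [ 5.397e+02  1.819e+02  2.600e+01  1.067e+02 -1.000e-01] [np.float64(0.015), np.float64(0.015), np.float64(0.0146)]
timer [ 624.2 -120.1   55.2   57.5  -81.9] [np.float64(0.0222), np.float64(0.0217), np.float64(0.0221)]Traceback (most recent call last):
  File "<stdin>", line 5, in <module>
IndexError: list index out of range
```

```bash
python3 -c "
from bench import robot
print(robot.close_job())"
```

```text
the job is handed in; nothing more can be done
None
```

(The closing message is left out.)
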